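# Set the length stop of a spindle-marking jig to its notch

### The job

Free the length stop of the marking jig by turning its black lock knob clockwise until it clicks past its detent, then slide the stop along the rail, past the knob, until its spring ball drops into the notch. Finish there with the gripper still holding the stop still in the notch: do not let go, and leave the other things on the bench undisturbed.

Things in the scene. Friction and masses are not known exactly. Their poses are not given: they have to be found in the camera images.
- jig: marking jig fixed to the bench: plywood board 260 (x) x 420 (y) x 18 mm. Origin: centre of its underside. x points away from the robot (yaw up to 0.35 rad either way), y along the rail. Spindle (40 mm thick, top 72 mm above the bench, end blocks 78 mm tall) lies parallel to the rail at x = 98 mm. Lock knob at x = -75, y = -15 mm
- rail_mid (a point): middle of the aluminium rail's top face, 46 mm above the bench, on the board's centre line; axes as the jig's. The rail is 34 mm wide and 380 mm long, along y, with a steel end block 54 mm tall at each end
- stop_grip (a point): centre of the stop's upright aluminium fin, 88 mm above the bench, axes as the jig's. Fin: 16 mm thick along the rail, 36 mm across it, from 62 to 106 mm above the bench, on a dark steel carriage 50 x 50 mm (top 62 mm). A lug reaches 61 mm from its centre to the knob's side. Pinch the fin from above, fingers closing along the rail. Starts near the jig's -y end
- stop (a joint): travel of the stop, m: grows along jig +y, 0 to 0.2 (end stop), starts 0 to 0.02; fin at jig y = travel - 0.1. Slides with about 5 N; the knob's dog blocks it by 0.05 until turned. The only notch is hidden in the rail, somewhere at 0.115 to 0.175. Entering it, the ball draws the stop on (the drag felt falls to about 0 or pulls up to 4 N), then leaving takes about 13 N
- detent_ball (a joint): how far the spring ball under the stop (16 mm, unseen) has dropped, m. Under 0.0007 on the flat of the rail, 0.0026 in the middle of the notch, over 0.0015 within about 1.8 mm of the middle either way
- knob_grip (a point): lock knob's grip point, on its turning axis 90 mm above the bench; turns with the knob: x along the bar, y across it (fingers close along y). Black tee knob: bar 42 mm long, 12 mm thick, from 70 to 100 mm above the bench, on a 40 mm disc; beneath it a flat steel dog, 50 mm long, 48 to 58 mm above the bench
- lock_knob (a joint): knob angle, rad, grows clockwise seen from above: 0 to 1.35 (hard stop); starts 0 to 0.2, at 0 the bar lies along the jig's x. Its click resists (about 0.1 N m) from 0.35 to 0.65, then throws it forward to about 0.9; there the dog is clear of the stop's lug. It stays where it is left
- wax_tin: closed round metal tin, 50 mm across, 28 mm tall, standing on the jig's board; bystander. Origin: centre of its underside
- drive_centre: small pointed steel lathe centre, 26 mm across, 64 mm tall, standing on the jig's board; bystander. Origin: centre of its underside
- gouge: wood-handled turning gouge lying on the bench, 400 mm long, 34 mm thick; bystander. Origin: centre of its underside, handle towards -x
- mallet: wooden mallet lying on the bench, 270 mm long, head 80 mm across; bystander. Origin: centre of its underside, handle towards -x
- sanding_block: cork sanding block, 112 x 67 x 34 mm; bystander. Origin: centre of its underside
- calliper: steel calliper lying flat, 150 mm long, 10 mm thick; bystander. Origin: centre of its underside
- glue_bottle: white glue bottle, 56 mm across, 150 mm tall; bystander. Origin: centre of its underside

How it is judged:
By the outcome, as a careful person would: the job done as asked, in the order asked, and still so for the second after the job is handed in, while the arm keeps its last pose, push and grip.
It also fails if it takes over 58 s, if anything falls off the work surface, if the arm or the gripper's body presses on something with over 40 N, if the wrist force passes 120 N, or if a joint passes its speed limit or range.

### The arm

A 6-joint arm with a two-finger parallel gripper is mounted at the origin on the work surface. World frame = base frame: x ahead of the robot, y to its left, z up, the work surface at z = 0. Lengths are in m, angles in rad, forces in N, time in s.
With the tool pointing down it reaches from about 0.25 to 0.775 m from the base axis. Payload 4 kg.
Tool frame: the origin (TCP) lies between the finger pads, 19 mm behind the fingertips; this is the grasp point; z points along the fingers, y is the direction in which the jaws open and shut (so a half turn about z gives the same grasp; the last joint's range is limited). The gripper opens to 94 mm and grips with 3 to 60 N. Pads are 16 mm wide; open, the fingers measure 119 mm over their backs; the gripper's body (75 mm by 177 mm) begins 78 mm behind the grasp point.
Start: joints at [-1.314, 0.087, 1.371, -0, 1.684, -0.103], TCP at [0.194, -0.515, 0.224] pointing down, gripper open.
Joint ranges: [-3.1, 3.1], [-0.76, 2.03], [0.27, 2.55], [-1.08, 4.22], [0.17, 2.65], [-2.57, 2.57]. Speed limits (rad/s): [2.79, 2.79, 3.14, 3.14, 3.14, 3.14].

### API

Orientations are given as [roll, pitch, yaw] about the fixed x, y, z axes, in that order (R = Rz(yaw) Ry(pitch) Rx(roll)).
In Python, from bench import robot, cams gives the robot as it stands.
- The arm moves only by the tool step_arm, never from a script. Its argument "plan" is a list that holds one entry, the list of rows, each a list of 5 numbers: the shift along the world's x, y, z in mm, then the turn about the world's z in rad, then the opening in per cent of the stroke, from 0 (shut) to 100 (fully open). In form: [[[tx, ty, tz, turn, fingers], ...]]. A call has 1 to 8 rows; each row is the pose to reach, as a shift and turn from the pose commanded when the call began; what a row does not reach only later rows make up. A row lasts 1/12 s, in which the tool goes at most 41.7 mm and 7.16 degrees, less where a joint would pass 70% of its speed; a pose out of reach is approached as far as the arm can. A call with a gripper value outside its range is refused whole. The fingers move at their own pace and stop on an object; the grip force is fixed at half the most. Time passes only in rows, so rows that repeat a pose let the fingers close. It gives the time, the measured TCP pose, the force and the opening at its end, in the units of the state.
- robot.get_obs(): the state, without advancing time (a new reading comes with each control period).
- cams.snapshot(name): name is "side" or "top" or "wrist"; returns a dict with "frame" (384x512x3 uint8, red, green, blue), "camera_matrix" (3x3 intrinsics, pixels), "k1" (the pictures are not rectified: a ray, as slopes to the right and down, at radius r is drawn at 1 + k1 r^2 times it, then the intrinsics apply), "origin" and "attitude" of the camera in the world; the wrist camera has in their place "T_tool_cam" (4x4, takes a point from camera to tool coordinates, whose origin is the TCP and whose axes are the flange's). Camera axes: x right, y down, z forward; pixel columns grow to the right and rows downward; lengths in m; the calibration is good to about 2 mm. A picture is of the moment at which its call begins: read the wrist's pose just before it. There is no depth.
- robot.close_job(): hands the job in, once; it reports no verdict.
The state is a dict: "time": time; "joint_positions": joint angles; "qvel": joint speeds; "joint_torque": joint torques, N m; "tool_pos": TCP position; "ee_rot": TCP orientation; "wrist_force": force on the tool from outside, world axes, zero at the start; "wrist_torque": the same for the moment, N m; "width": finger opening in m.
Only numpy, scipy, OpenCV 4.12 (cv2) and the standard library are available. Lean on these libraries where they do the work, as an engineer would, in place of code of your own. Each camera call takes 0.05 s, during which the arm holds its last target. There are 200 camera calls.

## Working session

There is one attempt and no reset: what is moved stays moved. The work goes in short steps, Python scripts to look and compute and a tool call to move; the robot and the scene stay as the last step left them, time stands still between calls to the robot, and variables do not carry over. Pictures are saved under pics/ and viewed, about 8 in all and at most 12, crops included, and the job is handed in when it is done.

Besides the shell and the picture viewer there is one more tool, called after "Call:" as a command line: name --argument value ..., lists and objects as JSON in quotes. step_arm: Moves the arm, as the interface text tells. Its arguments: {"type":"object","properties":{"plan":{"type":"array"}},"required":["plan"]}

```bash
mkdir -p pics; ls
cat > h.py <<'E'
import numpy as np, cv2
from scipy.spatial.transform import Rotation as R
from bench import robot, cams
def snap(n, save=None):
    o=robot.get_obs(); s=cams.snapshot(n)
    K=np.array(s["camera_matrix"]); k1=s["k1"]
    if n=="wrist":
        T=np.array(s["T_tool_cam"]); Rt=R.from_euler('xyz',o["ee_rot"]).as_matrix()
        A=Rt@T[:3,:3]; C=np.array(o["tool_pos"])+Rt@T[:3,3]
    else:
        C=np.array(s["origin"]); a=np.array(s["attitude"])
        A=a if a.shape==(3,3) else R.from_euler('xyz',a).as_matrix()
    if save: cv2.imwrite(save, s["frame"][:,:,::-1])
    return dict(K=K,k1=k1,A=A,C=C,f=s["frame"])
def ray(c,uv):
    p=cv2.undistortPoints(np.array(uv,float).reshape(-1,1,2),c["K"],np.array([c["k1"],0,0,0.])).reshape(-1,2)
    d=np.c_[p,np.ones(len(p))]@c["A"].T
    return d/np.linalg.norm(d,axis=1)[:,None]
def plane(c,uv,z):
    d=ray(c,uv); return c["C"]+d*((z-c["C"][2])/d[:,2])[:,None]
def proj(c,P):
    q=(np.atleast_2d(P)-c["C"])@c["A"]
    return cv2.projectPoints(q,np.zeros(3),np.zeros(3),c["K"],np.array([c["k1"],0,0,0.]))[0].reshape(-1,2)
def tri(c1,u1,c2,u2):
    d1,d2=ray(c1,u1)[0],ray(c2,u2)[0]
    s=np.linalg.lstsq(np.c_[d1,-d2],c2["C"]-c1["C"],rcond=None)[0]
    a,b=c1["C"]+s[0]*d1,c2["C"]+s[1]*d2
    return (a+b)/2,np.linalg.norm(a-b)
E
python3 - <<'E'
from h import *
print(robot.get_obs())
for n in ["top","side"]:
    c=snap(n,f"pics/{n}0.png"); print(n,c["C"],c["A"].round(3).tolist(),c["K"].tolist(),c["k1"])
s=cams.snapshot("top");print(s["attitude"])
E
```

```text
pics
{'time': 0.0, 'joint_positions': array([-1.31410189e+00,  8.79468668e-02,  1.37226299e+00,  1.26022600e-05,
        1.68361069e+00, -1.03075723e-01]), 'qvel': array([-9.46666016e-04,  2.14007817e-03, -1.18446031e-03, -1.77446254e-03,
       -1.57402724e-04,  1.00373944e-05]), 'joint_torque': array([-1.11006455e-03, -3.40185642e+01, -3.02432263e+01,  7.17796222e-02,
        3.30775569e-02, -1.81462215e-04]), 'tool_pos': array([ 0.19351228, -0.51427915,  0.22310417]), 'ee_rot': array([-3.13937787e+00, -2.41693800e-04,  3.59771293e-01]), 'wrist_force': array([-0.57494741, -0.24032955,  0.45336422]), 'wrist_torque': array([-0.01418587,  0.01053895,  0.03812332]), 'width': 0.09368159188650611}
top [ 0.2573358  -0.06414098  1.41882657] [[-0.001, -0.981, 0.195], [-1.0, 0.001, -0.001], [0.001, -0.195, -0.981]] [[411.06178573951087, 0.0, 255.48450219335288], [0.0, 411.06178573951087, 193.45070705541244], [0.0, 0.0, 1.0]] -0.13869396013781843
side [0.13515355 0.78701132 0.62997784] [[-0.919, -0.199, 0.34], [-0.393, 0.483, -0.782], [-0.009, -0.853, -0.522]] [[351.2542564836724, 0.0, 253.14640167424486], [0.0, 351.2542564836724, 194.46630692111688], [0.0, 0.0, 1.0]] -0.009386559051796448
[-2.94543905e+00 -1.20128944e-03 -1.57221803e+00]
```

View pics/top0.png

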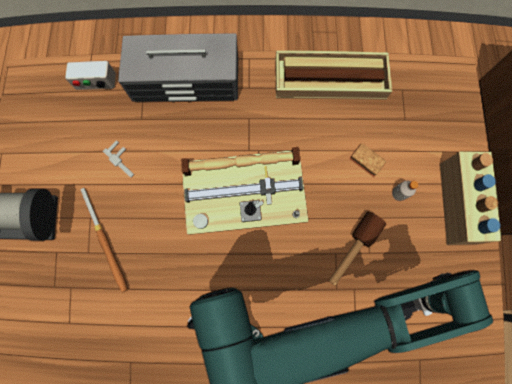

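View pics/side0.png

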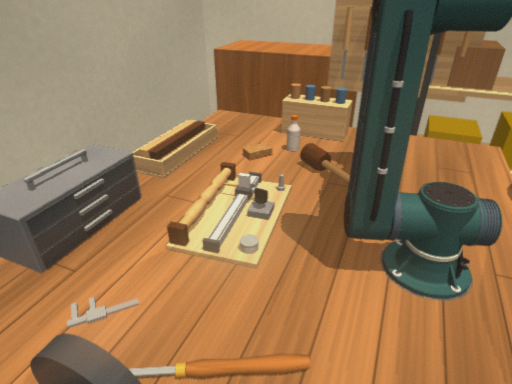

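The top view shows the board at about (183–307, 152–232), the stop at (267,190), the knob at (250,209), the tin at (201,221) and the centre at (297,214). Next I'll enlarge both views.

Run:
```python
from h import *
t=cv2.imread("pics/top0.png")[145:240,175:315]; s=cv2.imread("pics/side0.png")[160:265,165:305]
a=cv2.resize(t,None,fx=4,fy=4,interpolation=cv2.INTER_CUBIC); b=cv2.resize(s,None,fx=4,fy=4,interpolation=cv2.INTER_CUBIC)
b=b[:600-0]; im=np.vstack([a,b]); im=cv2.resize(im,None,fx=.75,fy=.75)
cv2.imwrite("pics/z0.png",im);print(im.shape)
c=snap("top"); 
print(plane(c,[[183,162],[299,152],[307,224],[188,232]],.018).round(3)); print(plane(c,[[267,186]],.106),plane(c,[[250,208]],.1))
```

```text
(600, 420, 3)
[[ 0.65   0.191  0.018]
 [ 0.686 -0.221  0.018]
 [ 0.429 -0.243  0.018]
 [ 0.401  0.165  0.018]]
[[ 0.54298834 -0.10376356  0.106     ]] [[ 0.47122479 -0.0482112   0.1       ]]
```

View pics/z0.png

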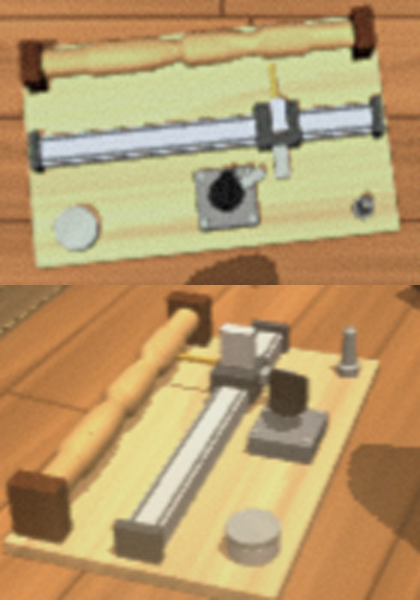

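Call:
step_arm --plan '[[[20, 40, 20, 0, 100], [50, 75, 35, -0.1, 100], [70, 110, 50, -0.2, 100], [90, 145, 65, -0.28, 100], [110, 180, 77, -0.28, 100], [130, 215, 77, -0.28, 100], [150, 250, 77, -0.28, 100], [170, 285, 77, -0.28, 100]]]'

```text
time: 0.87
tool_pos: [0.3582, -0.2387, 0.3019]
ee_rot: [3.14, -0.001, 0.079]
wrist_force: [1.4, 0.3, 0.2]
width: 0.0943
```

Call:
step_arm --plan '[[[20, 35, 0, 0, 100], [40, 70, 0, 0, 100], [60, 105, 0, 0, 100], [80, 140, 0, 0, 100], [86, 150, 0, 0, 100], [86, 150, 0, 0, 100], [86, 150, 0, 0, 100]]]'

```text
time: 1.45
tool_pos: [0.4435, -0.0901, 0.3009]
ee_rot: [3.141, 0.001, 0.082]
wrist_force: [0.2, -0.6, -0.2]
width: 0.094
```

Run:
```python
from h import *
c=snap("wrist","pics/w0.png"); o=robot.get_obs(); print(o["time"],o["tool_pos"],o["ee_rot"],o["joint_positions"])
print(c["C"],c["A"].round(3),c["K"],c["k1"])
```

```text
1.5 [ 0.443255   -0.09085715  0.30103266] [3.14101823e+00 8.53318454e-04 7.96539176e-02] [-3.26956678e-01 -1.32879598e-01  1.43571095e+00 -8.97230297e-04
  1.83931776e+00  1.16394769e+00]
[ 0.52385919 -0.08312125  0.46182937] [[ 0.082 -0.957 -0.279]
 [-0.997 -0.078 -0.024]
 [ 0.001  0.28  -0.96 ]] [[327.8359717    0.         252.74694696]
 [  0.         327.8359717  188.33826998]
 [  0.           0.           1.        ]] -0.0773266156493711
```

View pics/w0.png

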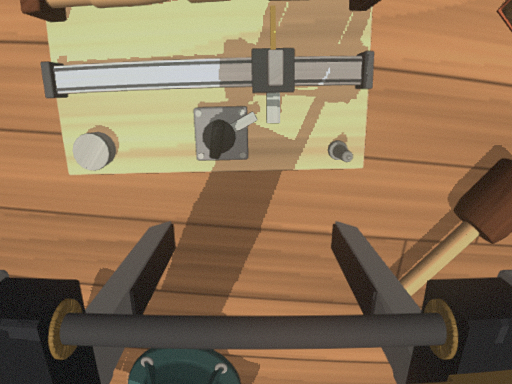

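The wrist view shows the fin top at about (275,67), the knob at (219,138), the rail ends at (49,79) and (367,69), and the lug at (273,108). I'll take a second, lower view from above the knob.

Call:
step_arm --plan '[[[9, 15, -30, 0, 100], [18, 30, -55, 0, 100], [27, 44, -80, 0, 100], [27, 44, -80, 0, 100], [27, 44, -80, 0, 100]]]'

```text
time: 1.92
tool_pos: [0.4694, -0.0475, 0.2198]
ee_rot: [-3.141, 0.004, 0.078]
wrist_force: [-0.4, -0.0, 1.0]
width: 0.0941
```

Run:
```python
from h import *
import pickle
c=snap("wrist","pics/w1.png"); o=robot.get_obs(); print(o["time"],o["tool_pos"],o["ee_rot"])
pickle.dump(c,open("w1.pkl","wb"))
```

```text
1.9667 [ 0.4702124  -0.04786565  0.22168256] [3.14073710e+00 4.51737034e-04 7.79500145e-02]
```

View pics/w1.png

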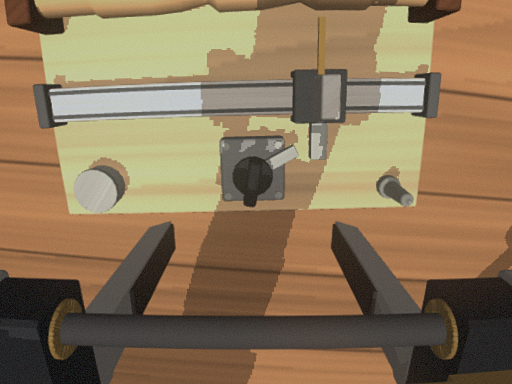

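The second view shows the knob bar from about (252,158) to (250,206), the fin at (330,97), the rail end blocks at (44,105) and (432,95), and the lug at (317,141). I'll enlarge the key part of both views so I can pick corners.

Run:
```python
from h import *
a=cv2.imread("pics/w0.png")[40:165,190:310]; b=cv2.imread("pics/w1.png")[60:215,210:360]
a=cv2.resize(a,None,fx=4,fy=4,interpolation=cv2.INTER_CUBIC);b=cv2.resize(b,None,fx=3.0,fy=3.0,interpolation=cv2.INTER_CUBIC)
a=cv2.resize(a,(0,0),fx=.72,fy=.72)
im=np.zeros((470,800,3),np.uint8); im[:a.shape[0],:a.shape[1]]=a; im[:b.shape[0],348:348+b.shape[1]]=b
g=cv2.convertScaleAbs(im,alpha=1.5,beta=10)
cv2.imwrite("pics/z1.png",g)
```

```text
(no output)
```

View pics/z1.png

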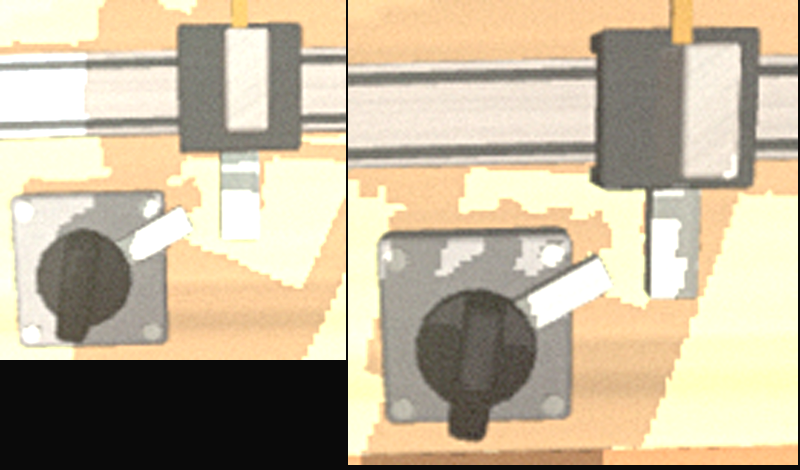

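```bash
cat > m.py <<'E'
from h import *
import pickle
w1=pickle.load(open("w1.pkl","rb"))
w0=dict(w1); 
# w0 pose from the print
Rt=R.from_euler('xyz',[3.14101823,8.53318454e-04,7.96539176e-02]).as_matrix()
T=np.array(cams.snapshot("wrist")["T_tool_cam"])
w0["A"]=Rt@T[:3,:3]; w0["C"]=np.array([.443255,-.09085715,.30103266])+Rt@T[:3,3]
L=lambda x,y:[x/2.88+190,y/2.88+40]
Q=lambda x,y:[(x-348)/3+210,y/3+60]
E
python3 - <<'E'
from m import *
t=snap("top"); 
print("fin",tri(w0,[L(246.5,80)],w1,[Q(711,111)]))
print("fin corners",[tri(w0,[L(*a)],w1,[Q(*b)])[0].round(4) for a,b in [((224,29),(684,43)),((268,29),(741,43)),((267,132),(737,179)),((224,131),(682,179))]])
print("knob",tri(w0,[L(77,287)],w1,[Q(477,368)]), tri(w0,[L(72,341)],w1,[Q(467,438)]))
print("bar ends z.1",plane(w1,[Q(487,302),Q(468,437)],.1), plane(w0,[L(72,341)],.1))
# lug
print("lug z.055",plane(w1,[Q(648,297),Q(697,297)],.06))
e=plane(w1,[[44,105],[432,95]],.054);d=e[0]-e[1];print("rail",e,np.linalg.norm(d),np.arctan2(-d[0],d[1]))
# steel rail edges: fit
p=plane(w1,[Q(348,157),Q(590,149),Q(348,70),Q(590,63)],.046);print(p.round(4)); d=p[0]-p[1];print(np.arctan2(-d[0],d[1])); d=p[2]-p[3];print(np.arctan2(-d[0],d[1]))
b=plane(w1,[[70,214],[416,206],[41,18]],.018);d=b[0]-b[1];print("board",b.round(4),np.linalg.norm(d),np.arctan2(-d[0],d[1]))
E
```

```text
fin (array([ 0.55196599, -0.10638284,  0.09911224]), np.float64(0.00013099114445319022))
fin corners [array([ 0.5693, -0.0967,  0.0979]), array([ 0.5707, -0.1127,  0.0971]), array([ 0.5342, -0.1154,  0.1025]), array([ 0.5331, -0.0995,  0.1047])]
knob (array([ 0.46941166, -0.04754934,  0.08667486]), np.float64(0.0001533561583656877)) (array([ 0.44774587, -0.04655154,  0.08986322]), np.float64(0.0009103705779241307))
bar ends z.1 [[ 0.49316589 -0.0486254   0.1       ]
 [ 0.45136598 -0.0462927   0.1       ]] [[ 0.45009765 -0.04792313  0.1       ]]
lug z.055 [[ 0.49097917 -0.1028815   0.06      ]
 [ 0.49231194 -0.11920774  0.06      ]]
rail [[ 0.52476347  0.1668529   0.054     ]
 [ 0.56396111 -0.21733641  0.054     ]] 0.38618373801947903 0.10167507210234672
[[ 5.277e-01  1.000e-04  4.600e-02]
 [ 5.366e-01 -8.010e-02  4.600e-02]
 [ 5.557e-01  1.500e-03  4.600e-02]
 [ 5.641e-01 -7.710e-02  4.600e-02]]
0.1108976273058632
0.10632149003625488
board [[ 0.3941  0.1687  0.018 ]
 [ 0.4372 -0.2458  0.018 ]
 [ 0.6129  0.1879  0.018 ]] 0.41679353577319933 0.10349018455516487
```

Checks agree: the jig yaw is about 0.104, the knob at (0.4715, -0.048) matches the position predicted from the rail, the bar angle is about 0.16, and the stop's travel is about 0.018. Descending on the knob.

Call:
step_arm --plan '[[[1, 0, -25, -0.07, 50], [1, 0, -50, -0.135, 50], [1, 0, -75, -0.135, 50], [1, 0, -95, -0.135, 50], [1, 0, -110, -0.135, 50], [1, 0, -120, -0.135, 50], [1, 0, -129, -0.135, 50], [1, 0, -129, -0.135, 50]]]'

```text
time: 2.73
tool_pos: [0.4712, -0.0469, 0.0917]
ee_rot: [3.142, 0.001, -0.056]
wrist_force: [0.4, 0.5, 0.1]
width: 0.0474
```

Call:
step_arm --plan '[[[0, 0, 0, 0, 0], [0, 0, 0, 0, 0], [0, 0, 0, 0, 0], [0, 0, 0, 0, 0], [0, 0, 0, 0, 0], [0, 0, 0, 0, 0]]]'

```text
time: 3.23
tool_pos: [0.4719, -0.0468, 0.0927]
ee_rot: [3.14, -0.001, -0.055]
wrist_force: [-0.6, -0.5, 1.3]
width: 0.0117
```

Call:
step_arm --plan '[[[0, -1, 0, -0.08, 0], [0, -1, 0, -0.16, 0], [0, -1, 0, -0.24, 0], [0, -1, 0, -0.32, 0], [0, -1, 0, -0.4, 0], [0, -1, 0, -0.48, 0], [0, -1, 0, -0.56, 0], [0, -1, 0, -0.6, 0]]]'

```text
time: 3.9
tool_pos: [0.4718, -0.047, 0.0927]
ee_rot: [-3.141, -0.0, -0.658]
wrist_force: [-1.7, 1.2, 1.7]
width: 0.0121
```

Call:
step_arm --plan '[[[0, 0, 0, -0.08, 0], [0, 0, 0, -0.16, 0], [0, 0, 0, -0.24, 0], [0, 0, 0, -0.28, 0], [0, 0, 0, -0.32, 0], [0, 0, 0, -0.32, 0]]]'

```text
time: 4.4
tool_pos: [0.4717, -0.0471, 0.0927]
ee_rot: [-3.141, 0.0, -0.976]
wrist_force: [-1.0, 1.0, 2.8]
width: 0.0118
```

Run:
```python
from h import *
o=robot.get_obs(); print(o["joint_positions"],o["wrist_torque"],o["wrist_force"],o["ee_rot"])
```

```text
[-2.19513982e-01 -1.68420421e-02  1.74330923e+00  4.83220328e-04
  1.41484349e+00  2.32687990e+00] [ 0.29262214  0.1253479  -0.05003981] [-1.0351605   0.95859822  2.79123608] [-3.14105190e+00  1.22385018e-04 -9.75672512e-01]
```

Call:
step_arm --plan '[[[0, 0, 0, 0, 40], [0, 0, 0, 0, 40], [0, 0, 0, 0, 40], [0, 0, 0, 0, 40], [0, 0, 20, 0, 40], [0, 0, 50, 0, 40], [0, 0, 85, 0, 40], [0, 0, 115, 0, 40]]]'

```text
time: 5.07
tool_pos: [0.4715, -0.0474, 0.2087]
ee_rot: [3.141, -0.0, -0.975]
wrist_force: [0.1, 0.5, 0.6]
width: 0.0374
```

Call:
step_arm --plan '[[[0, -15, 10, 0.12, 50], [10, -25, 14, 0.24, 50], [20, -35, 14, 0.36, 50], [30, -45, 14, 0.48, 50], [40, -50, 14, 0.6, 50], [50, -55, 14, 0.72, 50], [60, -58, 14, 0.84, 50], [70, -59, 14, 0.96, 50]]]'

```text
time: 5.73
tool_pos: [0.542, -0.107, 0.2209]
ee_rot: [3.141, 0.001, -0.01]
wrist_force: [0.1, -0.6, -0.9]
width: 0.0469
```

Call:
step_arm --plan '[[[10, 0, 0, 0.12, 50], [10, 0, 0, 0.12, 50], [10, 0, 0, 0.12, 50]]]'

```text
time: 5.98
tool_pos: [0.5515, -0.1064, 0.2207]
ee_rot: [-3.141, 0.001, 0.102]
wrist_force: [0.5, -1.4, -0.4]
width: 0.0473
```

Run:
```python
from h import *
c=snap("wrist","pics/w2.png"); o=robot.get_obs(); print(o["time"],o["tool_pos"],o["ee_rot"])
fin=np.array([.552,-.1064]); 
print(proj(c,np.array([[.552,-.1064,.106],[.4715,-.0478,.1]])))
```

```text
6.0333 [ 0.55122812 -0.10637859  0.22087412] [-3.14146389e+00  1.04125124e-03  1.02100033e-01]
[[252.94450494 188.17064573]
 [183.85937245 260.31473353]]
```

View pics/w2.png

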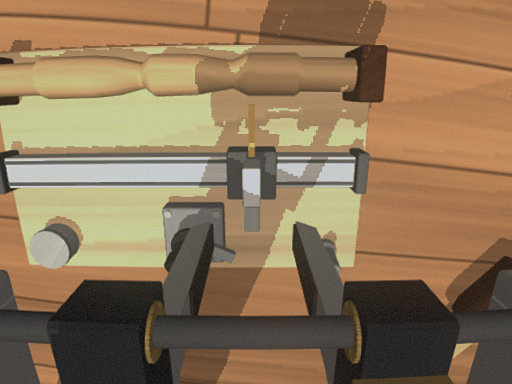

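The fin is centred under the gripper at (252,188), and the dog has turned away toward (235,255). Descending on the fin.

Call:
step_arm --plan '[[[0, 0, -25, 0, 50], [0, 0, -50, 0, 50], [0, 0, -75, 0, 50], [0, 0, -97, 0, 50], [0, 0, -114, 0, 50], [0, 0, -126, 0, 50], [0, 0, -132, 0, 50], [0, 0, -132, 0, 50]]]'

```text
time: 6.7
tool_pos: [0.5506, -0.1061, 0.088]
ee_rot: [-3.141, 0.002, 0.104]
wrist_force: [-0.2, -0.2, 0.5]
width: 0.0473
```

Call:
step_arm --plan '[[[0, 0, 0, 0, 0], [0, 0, 0, 0, 0], [0, 0, 0, 0, 0], [0, 0, 0, 0, 0], [0, 0, 0, 0, 0], [0, 0, 0, 0, 0]]]'

```text
time: 7.2
tool_pos: [0.5521, -0.106, 0.0902]
ee_rot: [-3.141, -0.002, 0.105]
wrist_force: [-1.7, 1.5, 3.1]
width: 0.0158
```

```bash
cat > r.py <<'E'
from h import *
o=robot.get_obs(); th=.104; p=o["tool_pos"][:2]-np.array([.5443,-.0252]); f=o["wrist_force"]
print("t",round(o["time"],2),"trav %.4f x %.4f z %.4f yaw %.3f"%(-p[0]*np.sin(th)+p[1]*np.cos(th)+.1,p[0]*np.cos(th)+p[1]*np.sin(th),o["tool_pos"][2],o["ee_rot"][2]),"Fy %.1f Fx %.1f Fz %.1f"%(-f[0]*np.sin(th)+f[1]*np.cos(th),f[0]*np.cos(th)+f[1]*np.sin(th),f[2]),"Tq",o["wrist_torque"].round(2),o["width"])
E
python3 r.py
```

```text
t 7.2 trav 0.0188 x -0.0006 z 0.0902 yaw 0.105 Fy 1.7 Fx -1.6 Fz 3.1 Tq [ 0.33  0.08 -0.06] 0.015845015959543213
```

Call:
step_arm --plan '[[[-0.7, 7, 0, 0, 0], [-1.5, 14, 0, 0, 0], [-2.2, 21, 0, 0, 0], [-2.9, 28, 0, 0, 0], [-3.6, 35, 0, 0, 0]]]'

```text
time: 7.62
tool_pos: [0.5488, -0.0736, 0.0902]
ee_rot: [3.136, -0.002, 0.104]
wrist_force: [0.6, -6.5, 1.0]
width: 0.016
```

Call:
step_arm --plan '[[[-0.6, 6, 0, 0, 0], [-1.3, 12, 0, 0, 0], [-1.9, 18, 0, 0, 0]]]'

```text
time: 7.87
tool_pos: [0.5469, -0.0556, 0.0902]
ee_rot: [3.136, -0.002, 0.104]
wrist_force: [0.6, -6.2, 1.8]
width: 0.0159
```

```bash
python3 r.py
```

```text
t 7.87 trav 0.0695 x -0.0006 z 0.0902 yaw 0.104 Fy -6.2 Fx -0.0 Fz 1.8 Tq [-0.62  0.01  0.  ] 0.015881995651054564
```

Call:
step_arm --plan '[[[-0.7, 7, 0, 0, 0], [-1.5, 14, 0, 0, 0], [-2.2, 21, 0, 0, 0], [-2.9, 28, 0, 0, 0], [-3.6, 35, 0, 0, 0], [-3.9, 38, 0, 0, 0], [-3.9, 38, 0, 0, 0]]]'

```text
time: 8.45
tool_pos: [0.5427, -0.0154, 0.0902]
ee_rot: [3.141, -0.002, 0.105]
wrist_force: [0.6, -1.0, 5.0]
width: 0.0161
```

Call:
step_arm --plan '[[[-0.1, 1, 0, 0, 0], [-0.2, 2, 0, 0, 0]]]'

```text
time: 8.62
tool_pos: [0.5426, -0.0146, 0.0902]
ee_rot: [3.139, -0.002, 0.104]
wrist_force: [0.2, -5.7, 4.5]
width: 0.0159
```

Call:
step_arm --plan '[[[-0.1, 1, 0, 0, 0], [-0.2, 2, 0, 0, 0]]]'

```text
time: 8.78
tool_pos: [0.5425, -0.0128, 0.0902]
ee_rot: [3.139, -0.002, 0.104]
wrist_force: [-0.4, -5.5, 5.2]
width: 0.0159
```

```bash
python3 r.py
```

```text
t 8.78 trav 0.1126 x -0.0005 z 0.0902 yaw 0.104 Fy -5.4 Fx -1.0 Fz 5.2 Tq [-0.63  0.09 -0.02] 0.015943507357374858
```

Call:
step_arm --plan '[[[-0.1, 1, 0, 0, 0], [-0.2, 2, 0, 0, 0]]]'

```text
time: 8.95
tool_pos: [0.5422, -0.0108, 0.0902]
ee_rot: [3.139, -0.001, 0.104]
wrist_force: [0.1, -4.9, 5.5]
width: 0.0156
```

Call:
step_arm --plan '[[[-0.1, 1, 0, 0, 0], [-0.2, 2, 0, 0, 0]]]'

```text
time: 9.12
tool_pos: [0.542, -0.0088, 0.0902]
ee_rot: [3.139, -0.001, 0.104]
wrist_force: [0.0, -5.6, 6.3]
width: 0.0159
```

Call:
step_arm --plan '[[[-0.1, 1, 0, 0, 0], [-0.2, 2, 0, 0, 0]]]'

```text
time: 9.28
tool_pos: [0.5418, -0.0068, 0.0902]
ee_rot: [3.139, -0.001, 0.104]
wrist_force: [0.1, -5.2, 5.1]
width: 0.0156
```

Call:
step_arm --plan '[[[-0.1, 1, 0, 0, 0], [-0.2, 2, 0, 0, 0]]]'

```text
time: 9.45
tool_pos: [0.5416, -0.0048, 0.0902]
ee_rot: [3.139, -0.001, 0.104]
wrist_force: [-0.3, -5.9, 5.4]
width: 0.0157
```

Call:
step_arm --plan '[[[-0.1, 1, 0, 0, 0], [-0.2, 2, 0, 0, 0]]]'

```text
time: 9.62
tool_pos: [0.5414, -0.0028, 0.0902]
ee_rot: [3.139, -0.001, 0.104]
wrist_force: [0.3, -5.0, 5.8]
width: 0.0161
```

Call:
step_arm --plan '[[[-0.1, 1, 0, 0, 0], [-0.2, 2, 0, 0, 0]]]'

```text
time: 9.78
tool_pos: [0.5412, -0.0008, 0.0902]
ee_rot: [3.139, -0.001, 0.104]
wrist_force: [0.2, -5.6, 5.4]
width: 0.0157
```

Call:
step_arm --plan '[[[-0.1, 1, 0, 0, 0], [-0.2, 2, 0, 0, 0]]]'

```text
time: 9.95
tool_pos: [0.541, 0.0012, 0.0902]
ee_rot: [3.139, -0.001, 0.104]
wrist_force: [0.3, -5.4, 5.6]
width: 0.0157
```

Call:
step_arm --plan '[[[-0.1, 1, 0, 0, 0], [-0.2, 2, 0, 0, 0]]]'

```text
time: 10.12
tool_pos: [0.5408, 0.0032, 0.0902]
ee_rot: [3.139, -0.001, 0.104]
wrist_force: [-0.7, -6.2, 6.3]
width: 0.0155
```

Call:
step_arm --plan '[[[-0.1, 1, 0, 0, 0], [-0.2, 2, 0, 0, 0]]]'

```text
time: 10.28
tool_pos: [0.5406, 0.0052, 0.0902]
ee_rot: [3.139, -0.001, 0.104]
wrist_force: [-1.2, -6.1, 6.2]
width: 0.0161
```

Call:
step_arm --plan '[[[-0.1, 1, 0, 0, 0], [-0.2, 2, 0, 0, 0]]]'

```text
time: 10.45
tool_pos: [0.5404, 0.0072, 0.0902]
ee_rot: [3.139, -0.001, 0.104]
wrist_force: [-0.5, -6.0, 5.4]
width: 0.0158
```

Call:
step_arm --plan '[[[-0.1, 1, 0, 0, 0], [-0.2, 2, 0, 0, 0]]]'

```text
time: 10.62
tool_pos: [0.5402, 0.0092, 0.0902]
ee_rot: [3.139, -0.001, 0.104]
wrist_force: [-0.2, -5.3, 5.3]
width: 0.0159
```

Call:
step_arm --plan '[[[-0.1, 1, 0, 0, 0], [-0.2, 2, 0, 0, 0]]]'

```text
time: 10.78
tool_pos: [0.54, 0.0112, 0.0902]
ee_rot: [3.139, -0.001, 0.104]
wrist_force: [-0.0, -5.5, 5.2]
width: 0.016
```

Call:
step_arm --plan '[[[-0.1, 1, 0, 0, 0], [-0.2, 2, 0, 0, 0]]]'

```text
time: 10.95
tool_pos: [0.5398, 0.0132, 0.0902]
ee_rot: [3.139, -0.001, 0.104]
wrist_force: [-0.2, -5.4, 6.4]
width: 0.0156
```

Call:
step_arm --plan '[[[-0.1, 1, 0, 0, 0], [-0.2, 2, 0, 0, 0]]]'

```text
time: 11.12
tool_pos: [0.5395, 0.0152, 0.0902]
ee_rot: [3.139, -0.001, 0.104]
wrist_force: [-0.1, -5.6, 5.9]
width: 0.0157
```

Call:
step_arm --plan '[[[-0.1, 1, 0, 0, 0], [-0.2, 2, 0, 0, 0]]]'

```text
time: 11.28
tool_pos: [0.5394, 0.0172, 0.0902]
ee_rot: [3.139, -0.001, 0.104]
wrist_force: [-0.3, -5.3, 6.4]
width: 0.0161
```

Call:
step_arm --plan '[[[-0.1, 1, 0, 0, 0], [-0.2, 2, 0, 0, 0]]]'

```text
time: 11.45
tool_pos: [0.5391, 0.0192, 0.0902]
ee_rot: [3.139, -0.001, 0.104]
wrist_force: [-0.1, -5.7, 5.7]
width: 0.0156
```

Call:
step_arm --plan '[[[-0.1, 1, 0, 0, 0], [-0.2, 2, 0, 0, 0]]]'

```text
time: 11.62
tool_pos: [0.5389, 0.0213, 0.0902]
ee_rot: [3.139, -0.001, 0.104]
wrist_force: [-1.0, -5.1, 6.0]
width: 0.0158
```

Call:
step_arm --plan '[[[-0.1, 1, 0, 0, 0], [-0.2, 2, 0, 0, 0]]]'

```text
time: 11.78
tool_pos: [0.5387, 0.0237, 0.0902]
ee_rot: [3.14, -0.001, 0.104]
wrist_force: [-0.4, -3.6, 5.7]
width: 0.0157
```

Drag is falling, so the stop is entering the notch. I'll use finer steps.

Call:
step_arm --plan '[[[-0.05, 0.5, 0, 0, 0], [-0.1, 1, 0, 0, 0]]]'

```text
time: 11.95
tool_pos: [0.5385, 0.0253, 0.0902]
ee_rot: [3.141, -0.001, 0.104]
wrist_force: [-1.0, -1.0, 6.0]
width: 0.0158
```

Call:
step_arm --plan '[[[-0.05, 0.5, 0, 0, 0], [-0.1, 1, 0, 0, 0]]]'

```text
time: 12.12
tool_pos: [0.5383, 0.0269, 0.0902]
ee_rot: [-3.141, -0.001, 0.105]
wrist_force: [-1.0, -0.2, 5.3]
width: 0.0155
```

Call:
step_arm --plan '[[[0, 0.3, 0, 0, 0], [-0.1, 0.6, 0, 0, 0]]]'

```text
time: 12.28
tool_pos: [0.5382, 0.0277, 0.0901]
ee_rot: [-3.141, -0.001, 0.105]
wrist_force: [-0.6, -0.3, 6.4]
width: 0.0157
```

Call:
step_arm --plan '[[[0, 0.3, 0, 0, 0], [-0.1, 0.6, 0, 0, 0]]]'

```text
time: 12.45
tool_pos: [0.5382, 0.0281, 0.0902]
ee_rot: [-3.141, -0.001, 0.105]
wrist_force: [-1.4, -0.7, 5.7]
width: 0.0161
```

Call:
step_arm --plan '[[[0, 0.3, 0, 0, 0], [-0.1, 0.6, 0, 0, 0]]]'

```text
time: 12.62
tool_pos: [0.5381, 0.0286, 0.0901]
ee_rot: [-3.141, -0.001, 0.105]
wrist_force: [-0.2, -1.0, 5.8]
width: 0.0161
```

Call:
step_arm --plan '[[[0, 0.3, 0, 0, 0], [-0.1, 0.6, 0, 0, 0]]]'

```text
time: 12.78
tool_pos: [0.5381, 0.0292, 0.0902]
ee_rot: [-3.142, -0.001, 0.105]
wrist_force: [-1.0, -1.8, 5.8]
width: 0.0158
```

Call:
step_arm --plan '[[[0, 0.3, 0, 0, 0], [-0.1, 0.6, 0, 0, 0]]]'

```text
time: 12.95
tool_pos: [0.538, 0.0298, 0.0902]
ee_rot: [-3.142, -0.002, 0.105]
wrist_force: [0.5, -0.5, 5.9]
width: 0.0157
```

Call:
step_arm --plan '[[[0, 0.3, 0, 0, 0], [-0.1, 0.6, 0, 0, 0]]]'

```text
time: 13.12
tool_pos: [0.538, 0.0303, 0.0901]
ee_rot: [3.141, -0.002, 0.105]
wrist_force: [-0.6, -1.0, 5.6]
width: 0.0156
```

Call:
step_arm --plan '[[[0, 0.3, 0, 0, 0], [-0.1, 0.6, 0, 0, 0]]]'

```text
time: 13.28
tool_pos: [0.5379, 0.0306, 0.0901]
ee_rot: [3.141, -0.002, 0.105]
wrist_force: [0.1, -3.3, 5.7]
width: 0.0157
```

Call:
step_arm --plan '[[[0, 0.3, 0, 0, 0], [-0.1, 0.6, 0, 0, 0]]]'

```text
time: 13.45
tool_pos: [0.5379, 0.0309, 0.0902]
ee_rot: [3.14, -0.002, 0.105]
wrist_force: [0.7, -3.0, 5.4]
width: 0.0154
```

Call:
step_arm --plan '[[[0, 0.3, 0, 0, 0], [-0.1, 0.6, 0, 0, 0]]]'

```text
time: 13.62
tool_pos: [0.5379, 0.0311, 0.0902]
ee_rot: [3.139, -0.002, 0.104]
wrist_force: [0.9, -5.2, 5.7]
width: 0.0159
```

Call:
step_arm --plan '[[[0, 0.3, 0, 0, 0], [-0.1, 0.6, 0, 0, 0]]]'

```text
time: 13.78
tool_pos: [0.5379, 0.0313, 0.0902]
ee_rot: [3.139, -0.002, 0.104]
wrist_force: [0.4, -5.1, 4.6]
width: 0.0158
```

Call:
step_arm --plan '[[[0, 0.3, 0, 0, 0], [-0.1, 0.6, 0, 0, 0]]]'

```text
time: 13.95
tool_pos: [0.5378, 0.0314, 0.0902]
ee_rot: [3.138, -0.002, 0.104]
wrist_force: [0.9, -6.8, 5.0]
width: 0.0159
```

Call:
step_arm --plan '[[[0, 0.3, 0, 0, 0], [-0.1, 0.6, 0, 0, 0]]]'

```text
time: 14.12
tool_pos: [0.5378, 0.0316, 0.0902]
ee_rot: [3.137, -0.002, 0.104]
wrist_force: [1.1, -8.5, 4.8]
width: 0.0161
```

The push now rises above the flat drag, to 8.5 N, while the stop stays near y = 0.0314, so it is seated in the notch. I'll ease off the push and hold.

Call:
step_arm --plan '[[[0, -0.5, 0, 0, 0], [0.1, -1, 0, 0, 0], [0.2, -1.8, 0, 0, 0], [0.2, -1.8, 0, 0, 0], [0.2, -1.8, 0, 0, 0], [0.2, -1.8, 0, 0, 0]]]'

```text
time: 14.62
tool_pos: [0.5378, 0.0314, 0.0902]
ee_rot: [3.14, -0.002, 0.104]
wrist_force: [0.4, -3.9, 5.6]
width: 0.0158
```

```bash
python3 r.py
python3 - <<'E'
from h import *
a=snap("wrist")["f"]; b=snap("top")["f"][140:245,170:320]; b=cv2.resize(b,(512,358),interpolation=cv2.INTER_CUBIC)
a=cv2.resize(a,(288,216))
im=np.zeros((384,800,3),np.uint8); im[:216,:288]=a; im[:358,288:]=b
cv2.imwrite("pics/f.png",im[:,:,::-1])
E
python3 r.py
```

```text
t 14.62 trav 0.1570 x -0.0005 z 0.0902 yaw 0.104 Fy -3.9 Fx -0.1 Fz 5.6 Tq [-0.38 -0.03 -0.03] 0.015787580509623176
t 14.72 trav 0.1570 x -0.0005 z 0.0902 yaw 0.104 Fy -3.6 Fx 0.3 Fz 5.7 Tq [-0.46  0.01 -0.  ] 0.015856013695219443
```

View pics/f.png

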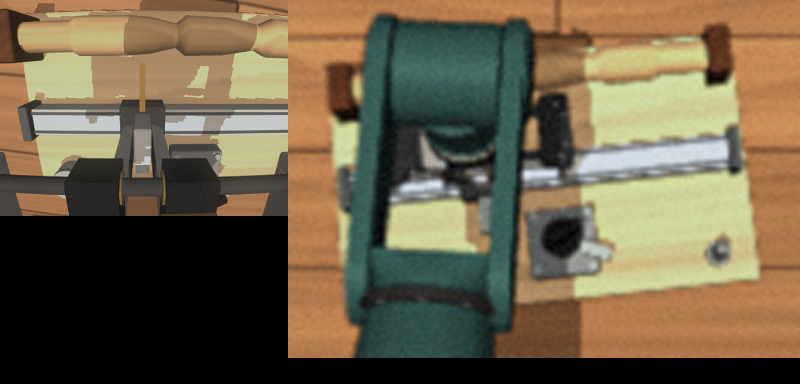

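The knob and stop look right. To confirm I'm at the middle of the notch, I'll nudge back gently and check that the resistance is symmetric.

Call:
step_arm --plan '[[[0.1, -0.5, 0, 0, 0], [0.1, -1, 0, 0, 0], [0.1, -1, 0, 0, 0]]]'

```text
time: 14.97
tool_pos: [0.5379, 0.0312, 0.0902]
ee_rot: [-3.141, -0.002, 0.105]
wrist_force: [0.2, -1.7, 5.5]
width: 0.0157
```

Call:
step_arm --plan '[[[0.1, -0.5, 0, 0, 0], [0.1, -1, 0, 0, 0], [0.1, -1, 0, 0, 0]]]'

```text
time: 15.22
tool_pos: [0.5379, 0.0307, 0.0902]
ee_rot: [-3.14, -0.002, 0.105]
wrist_force: [0.6, -0.7, 5.0]
width: 0.0158
```

Call:
step_arm --plan '[[[0.1, -0.5, 0, 0, 0], [0.1, -1, 0, 0, 0], [0.1, -1, 0, 0, 0]]]'

```text
time: 15.47
tool_pos: [0.538, 0.03, 0.0901]
ee_rot: [-3.14, -0.002, 0.105]
wrist_force: [-0.3, 0.4, 5.6]
width: 0.0155
```

Call:
step_arm --plan '[[[0.1, -0.5, 0, 0, 0], [0.1, -1, 0, 0, 0], [0.1, -1, 0, 0, 0]]]'

```text
time: 15.72
tool_pos: [0.5381, 0.029, 0.0902]
ee_rot: [-3.14, -0.002, 0.105]
wrist_force: [0.6, 1.4, 5.9]
width: 0.0158
```

Run:
```python
from h import *
w=snap("wrist","pics/f1.png"); o=robot.get_obs(); print(o["tool_pos"],o["wrist_force"],o["wrist_torque"])
```

```text
[0.53808777 0.02898526 0.09017205] [-0.75167309 -0.34951024  5.39216474] [ 0.05321821  0.01105814 -0.00277713]
```

Call:
step_arm --plan '[[[0.1, -0.5, 0, 0, 0], [0.1, -1, 0, 0, 0], [0.1, -1, 0, 0, 0]]]'

```text
time: 16.02
tool_pos: [0.5382, 0.028, 0.0902]
ee_rot: [-3.14, -0.002, 0.105]
wrist_force: [0.8, 2.3, 6.0]
width: 0.0156
```

Run:
```python
from h import *
w=snap("wrist","pics/f2.png"); o=robot.get_obs(); print(o["tool_pos"],o["wrist_force"],o["wrist_torque"])
a=cv2.imread("pics/f1.png",0);b=cv2.imread("pics/f2.png",0)
# apparent shifts between the two pictures: stop carriage vs fixed board (spindle) vs fingers
f=lambda y0,y1,x0,x1: cv2.phaseCorrelate(np.float32(a[y0:y1,x0:x1]),np.float32(b[y0:y1,x0:x1]),cv2.createHanningWindow((x1-x0,y1-y0),cv2.CV_32F))
print("spindle",f(10,110,40,480),"rail",f(180,250,30,210),"stop",f(170,290,205,300))
```

```text
[0.53818953 0.02805877 0.09018286] [-0.14428947  1.26860415  5.38887787] [ 0.08680049  0.00976749 -0.04421781]
spindle ((-1.7747356396378677, -0.04836429068843984), 0.7640305921766493) rail ((-1.4247042199544353, 0.10102987490682835), 0.7911215604087453) stop ((-0.08387329264093779, 0.1571045547196661), 0.8981347057554457)
```

Call:
step_arm --plan '[[[0, -0.5, 0, 0, 0], [0.1, -1, 0, 0, 0], [0.1, -1.3, 0, 0, 0], [0.1, -1.3, 0, 0, 0], [0.1, -1.3, 0, 0, 0], [0.1, -1.3, 0, 0, 0], [0.1, -1.3, 0, 0, 0], [0.1, -1.3, 0, 0, 0]]]'

```text
time: 16.73
tool_pos: [0.5382, 0.0274, 0.0902]
ee_rot: [-3.139, -0.002, 0.105]
wrist_force: [0.3, 2.6, 5.6]
width: 0.0159
```

```bash
python3 r.py
```

```text
t 16.73 trav 0.1529 x -0.0006 z 0.0902 yaw 0.105 Fy 2.5 Fx 0.6 Fz 5.6 Tq [ 0.25  0.02 -0.1 ] 0.015862132630719807
```

Call:
step_arm --plan '[[[-0.1, 0.7, 0, 0, 0], [-0.1, 1.3, 0, 0, 0], [-0.2, 2, 0, 0, 0], [-0.2, 2.2, 0, 0, 0], [-0.2, 2.2, 0, 0, 0], [-0.2, 2.2, 0, 0, 0], [-0.2, 2.2, 0, 0, 0], [-0.2, 2.2, 0, 0, 0]]]'

```text
time: 17.4
tool_pos: [0.5382, 0.0283, 0.0902]
ee_rot: [-3.141, -0.002, 0.105]
wrist_force: [-0.2, -0.9, 5.9]
width: 0.0159
```

Call:
step_arm --plan '[[[0, 0, 0, 0, 0], [0, 0, 0, 0, 0], [0, 0, 0, 0, 0], [0, 0, 0, 0, 0]]]'

```text
time: 17.73
tool_pos: [0.5381, 0.0283, 0.0901]
ee_rot: [-3.141, -0.002, 0.105]
wrist_force: [0.9, -0.7, 3.7]
width: 0.0156
```

```bash
python3 r.py
```

```text
t 17.73 trav 0.1538 x -0.0006 z 0.0901 yaw 0.105 Fy -0.8 Fx 0.9 Fz 3.7 Tq [-0.17 -0.   -0.05] 0.01558674035028773
```

```bash
cat > pt.py <<'E'
from h import *
def ptr(im):  # bgr; pointer: saturated yellow/orange column band
    h=cv2.cvtColor(im,cv2.COLOR_BGR2HSV); sub=h[115:165,225:285]
    m=((sub[...,0]>12)&(sub[...,0]<28)&(sub[...,1]>150))
    ys,xs=np.nonzero(m); return len(xs),xs.mean()+225 if len(xs) else None
def corr(a,b,y0,y1,x0,x1):
    a,b=[np.float32(cv2.cvtColor(i,cv2.COLOR_BGR2GRAY)[y0:y1,x0:x1]) for i in (a,b)]
    return cv2.phaseCorrelate(a,b,cv2.createHanningWindow((x1-x0,y1-y0),cv2.CV_32F))
E
python3 - <<'E'
from pt import *
snap("wrist","pics/f3.png"); o=robot.get_obs();print(o["tool_pos"],o["wrist_force"])
I=[cv2.imread(f"pics/f{i}.png") for i in (1,2,3)]
for i in I: print(ptr(i), "endblock",)
for j in (1,2): print(corr(I[0],I[j],5,100,30,480),corr(I[0],I[j],175,260,25,130))
v=cv2.resize(np.vstack([i[105:300,30:330] for i in (I[0],I[1])]),None,fx=1.5,fy=1.5); cv2.imwrite("pics/z3.png",v)
E
```

```text
[0.53816382 0.02828236 0.0901611 ] [ 0.12181588 -0.56188197  4.65098818]
(91, np.float64(252.8021978021978)) endblock
(112, np.float64(252.90178571428572)) endblock
(85, np.float64(252.89411764705883)) endblock
((-1.8153173845712445, 0.02653005405800002), 0.7501449010990284) ((-1.2458083775615876, -0.19274406747085493), 1.0522512165116675)
((-1.2956351600500398, -0.02335763891453979), 0.9392238088890358) ((-1.1948857544582765, -0.0223953218547166), 1.0099938241542612)
```

View pics/z3.png

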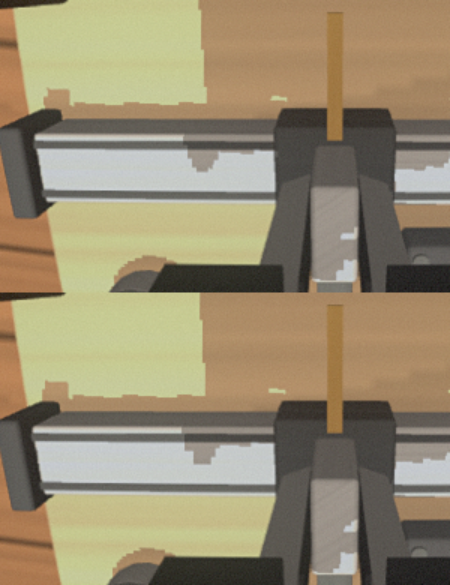

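The pointer stays fixed relative to the tool, so the stop moves with the gripper and is not slipping. Averaging the forward and backward drag puts the force balance, and so the notch middle, at y ≈ 0.029–0.0295. I'll settle there.

Call:
step_arm --plan '[[[0, 0.4, 0, 0, 0], [-0.1, 0.8, 0, 0, 0], [-0.1, 1, 0, 0, 0], [-0.1, 1, 0, 0, 0], [-0.1, 1, 0, 0, 0], [-0.1, 1, 0, 0, 0], [-0.1, 1, 0, 0, 0], [-0.1, 1, 0, 0, 0]]]'

```text
time: 18.45
tool_pos: [0.538, 0.0292, 0.0901]
ee_rot: [-3.141, -0.002, 0.105]
wrist_force: [0.7, -1.8, 4.8]
width: 0.0158
```

Call:
step_arm --plan '[[[0, 0, 0, 0, 0], [0, 0, 0, 0, 0], [0, 0, 0, 0, 0], [0, 0, 0, 0, 0], [0, 0, 0, 0, 0], [0, 0, 0, 0, 0], [0, 0, 0, 0, 0], [0, 0, 0, 0, 0]]]'

```text
time: 19.12
tool_pos: [0.5381, 0.0292, 0.0902]
ee_rot: [-3.141, -0.002, 0.105]
wrist_force: [-0.3, -0.9, 5.9]
width: 0.0158
```

```bash
python3 r.py
```

```text
t 19.12 trav 0.1547 x -0.0006 z 0.0902 yaw 0.105 Fy -0.9 Fx -0.4 Fz 5.9 Tq [-0.12  0.   -0.04] 0.01581942206798594
```

To settle the middle more firmly, I'll probe the -y wall the same way I probed the +y one, where 8.5 N was reached at y = 0.0316.

Call:
step_arm --plan '[[[0, -0.5, 0, 0, 0], [0.1, -1, 0, 0, 0], [0.1, -1.5, 0, 0, 0], [0.2, -2, 0, 0, 0], [0.2, -2.3, 0, 0, 0], [0.2, -2.6, 0, 0, 0]]]'

```text
time: 19.62
tool_pos: [0.5382, 0.0277, 0.0902]
ee_rot: [-3.139, -0.002, 0.105]
wrist_force: [1.0, 2.2, 5.2]
width: 0.016
```

Call:
step_arm --plan '[[[0, -0.3, 0, 0, 0], [0.1, -0.6, 0, 0, 0]]]'

```text
time: 19.78
tool_pos: [0.5382, 0.0274, 0.0902]
ee_rot: [-3.139, -0.002, 0.105]
wrist_force: [-0.0, 4.2, 5.5]
width: 0.0155
```

Call:
step_arm --plan '[[[0, -0.3, 0, 0, 0], [0.1, -0.6, 0, 0, 0]]]'

```text
time: 19.95
tool_pos: [0.5383, 0.0272, 0.0902]
ee_rot: [-3.138, -0.002, 0.105]
wrist_force: [0.1, 3.8, 6.3]
width: 0.0158
```

Call:
step_arm --plan '[[[0, -0.3, 0, 0, 0], [0.1, -0.6, 0, 0, 0]]]'

```text
time: 20.12
tool_pos: [0.5383, 0.027, 0.0902]
ee_rot: [-3.137, -0.002, 0.106]
wrist_force: [-0.2, 4.7, 5.5]
width: 0.0158
```

The walls are symmetric: +4.7 N at 0.0270 and -5.2 N at 0.0312, so the middle is about 0.0291. Returning there and holding.

Call:
step_arm --plan '[[[-0.1, 0.7, 0, 0, 0], [-0.2, 1.4, 0, 0, 0], [-0.2, 2.1, 0, 0, 0], [-0.3, 2.8, 0, 0, 0], [-0.4, 3.5, 0, 0, 0], [-0.5, 4.3, 0, 0, 0], [-0.5, 4.3, 0, 0, 0], [-0.5, 4.3, 0, 0, 0]]]'

```text
time: 20.78
tool_pos: [0.5381, 0.0292, 0.0902]
ee_rot: [-3.141, -0.002, 0.105]
wrist_force: [0.2, -0.7, 5.2]
width: 0.0155
```

Call:
step_arm --plan '[[[0, 0, 0, 0, 0], [0, 0, 0, 0, 0], [0, 0, 0, 0, 0], [0, 0, 0, 0, 0], [0, 0, 0, 0, 0], [0, 0, 0, 0, 0], [0, 0, 0, 0, 0], [0, 0, 0, 0, 0]]]'

```text
time: 21.45
tool_pos: [0.5381, 0.0292, 0.0902]
ee_rot: [-3.141, -0.002, 0.105]
wrist_force: [0.2, -0.6, 5.3]
width: 0.0157
```

```bash
python3 r.py
python3 - <<'E'
from pt import *
snap("wrist","pics/f4.png"); print(ptr(cv2.imread("pics/f4.png")))
E
python3 r.py
```

```text
t 21.45 trav 0.1548 x -0.0006 z 0.0902 yaw 0.105 Fy -0.6 Fx 0.2 Fz 5.3 Tq [-0.15 -0.02 -0.07] 0.015652591037194935
(104, np.float64(252.97115384615384))
t 21.5 trav 0.1548 x -0.0006 z 0.0902 yaw 0.105 Fy -1.3 Fx 1.2 Fz 5.5 Tq [-0.16 -0.04 -0.03] 0.01566089175130945
```

The stop is holding still in the middle of the notch with almost no force, so I'm handing the job in.

```bash
python3 -c "
from bench import robot
print(robot.close_job())"
```

```text
the job is handed in; nothing more can be done
None
```

I turned the lock knob clockwise past its click and slid the stop along the rail into the notch. I then handed the job in with the gripper still holding the stop there, at about 21.5 s.

- **Knob:** I turned it from about 0.16 to 1.08 rad. The stop then passed 0.05 of travel with only its normal drag of 5–6 N, so the dog was clear.
- **Notch:** Drag fell from about 5.5 N to nearly 0 at about 0.15 of travel, then rose again. I nudged the stop a couple of millimetres each way inside the notch to find the middle. Resistance was about 5 N on either side, at tool y = 0.0270 and 0.0312 m. The stop is held at y = 0.0292 (travel about 0.155 m), very close to that middle.
- **Grip:** The fingers were 15.7 mm apart on the 16 mm fin, and the pointer on the stop stayed fixed relative to the gripper. The force along the rail was about 1 N.

**Checks that disagreed or were not made:**
- The first push carried the stop about 2 mm past the middle (to 8.5 N), and I brought it back.
- The gripper feels a steady vertical force of about 5 N, which I did not trace.
- My first image check of the stop's motion wasn't reliable, so I repeated it by tracking the pointer.
- The drop of the ball is inferred from the forces, because it cannot be seen.
- I did not look at the whole bench again before handing in. The moves went nowhere near the other things, and no unexpected contact was felt.

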